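Index the photo turntable four clicks

TASK

Grip the small bronze cup lightly, stand it in the middle of the turntable and let it go. Then take the turntable's lever by its upright knob and turn the table anticlockwise (seen from above) exactly four clicks from where it now stands, and finish while still holding the lever there for the exposure, with the cup upright in the middle. Leave everything else on the bench alone.

Things in the scene. Friction and masses are not known exactly. Their poses are not given: they have to be found in the camera images.
- cup: Small old bronze cup, open at the top, 60 mm tall, 220 g; straight round body 47 mm across from 4 to 46 mm height, flaring to a 54 mm rim. Origin at the centre of its underside, z up; it stands upright at the start. Old and thin: a grip of 20 to 30 N carries it, over 50 N is too much.
- turntable: Level round disc 166 mm across with a rubber top and saw teeth round its edge (180 mm across). Origin: centre of its top face, 42 mm above the bench; z up. A flat steel lever 18 mm wide, its top 5 mm above the disc top, sticks out to 155 mm from the axis and turns with the disc. It turns anticlockwise seen from above only and stands in a notch at the start; six further clicks are possible.
- base: Fixed grey base, 200 mm across, 22 mm high; origin under its centre. On its +y side a block reaching 150 mm from the axis, 48 mm high, carries a sprung pawl that drops into a notch at each click and stops the disc turning back. Clicks come every 9 degrees. Each takes a push at the knob rising to about 4 to 6 N, then the disc pulls a few mm ahead by itself (up to 12 N) into the notch.
- knob (a point): The upright round black knob on the lever: 20 mm across, 45 mm tall, 140 mm from the turntable's axis, so it travels 22 mm a click. The point is on the knob's axis, 70 mm above the bench, 23 mm above the lever's top; the knob's top is 22 mm above this point.
Mind the look-alikes: they are no part of the job. Leave any orange look-alike of the cup alone.

How it is judged:
On the way, in this order (a step that is already met when the one before it is completed fails the run):
1. the cup stands released in the middle of the turntable, the lever not yet moved (horizontal distance between cup and turntable below 0.02 m and z of cup in the frame of turntable below 0.004 m and angle between cup's own z axis and vertical below 0.08 rad and contact force between cup and the arm below 0.05 N and contact force between cup and the fingers below 0.05 N and distance of knob from where it was at the start of the episode below 0.012 m), for 0.2 s.
2. the lever has been advanced to the fourth click (distance of knob from where it was at the start of the episode between 0.0805 and 0.099 m), for 0.1 s.
At the end, for the whole second after the job is handed in: The knob has moved 80.5 to 99 mm in a straight line from its start (the fourth notch is at 86.5 mm, the third at 63.5, the fifth at 107), the table is still and the fingers press on the lever or knob with over 0.5 N; the cup stands upright on the disc within 25 mm of its centre, untouched (all of step 2 and contact force between the fingers and turntable above 0.5 N and angular speed of turntable below 0.05 rad/s and horizontal distance between cup and turntable below 0.025 m and z of cup in the frame of turntable below 0.004 m and angle between cup's own z axis and vertical below 0.08 rad and contact force between cup and the arm below 0.05 N and contact force between cup and the fingers below 0.05 N); the arm keeps its last pose, push and grip.
It fails at once if the cup is squeezed with more than about 55 N per finger (110 N summed over both) (contact force between the fingers and cup above 110 N).
It fails at once if the cup is tipped over (angle between cup's own z axis and vertical above 0.6 rad).
It fails at once if another thing on the bench is shoved (distance of any of bowl, pigment, tin, tin2, dropper, beaker, brush from where it was at the start of the episode above 0.03 m).
It also fails if it takes over 72 s, if anything falls off the work surface, if the arm or the gripper's body presses on something with over 40 N, if the wrist force passes 120 N, or if a joint passes its speed limit or range.

ROBOT

A 7-joint arm with a two-finger parallel gripper is mounted at the origin on the work surface. World frame = base frame: x ahead of the robot, y to its left, z up, the work surface at z = 0. Lengths are in m, angles in rad, forces in N, time in s.
With the tool pointing down it reaches from about 0.4 to 0.85 m from the base axis. Payload 4.5 kg.
Tool frame: the origin (TCP) lies midway between the tips of the shut fingers; the grasp point (between the pads) lies 19 mm behind it; z points along the fingers, y is the direction in which the jaws open and shut (so a half turn about z gives the same grasp; the last joint's range is limited). The gripper opens to 88 mm and grips with 3 to 60 N. Pads are 18 mm wide; open, the fingers measure 123 mm over their backs; the gripper's body (75 mm by 187 mm) begins 45 mm behind the grasp point.
Start: joints at [1.341, 0.689, -0.195, 1.565, 0.157, 0.902, -0.215], TCP at [0.163, -0.603, 0.239] pointing down, gripper open.
Joint ranges: [-3.01, 3.01], [-0.46, 2.08], [-1.47, 1.51], [0.13, 2.56], [-1, 4.14], [0.04, 2.09], [-2.66, 2.66]. Speed limits (rad/s): [2.57, 2.57, 3.14, 3.14, 3.14, 3.14, 3.14].

INTERFACE

Orientations are given as a unit quaternion [x, y, z, w].
In Python, from plant import get_state, snapshot, finish_job, find_in gives the robot as it stands.
- The arm moves only by the shell command python3 -m creep 'ROWS' [OPENING] [FORCE]. ROWS is JSON, one flat list of numbers, 6 for each row, row after row: the shift along the tool's x, y, z in mm, then the turn, a rotation vector about the tool's x, y, z in degrees. In form: [tx, ty, tz, wx, wy, wz, tx, ty, tz, wx, wy, wz, ...]. A call has 1 to 5 rows; each row shifts and turns the pose as measured when the row begins, along the tool's axes as they then stand; what a row does not reach is not made up. A row lasts 1/12 s, in which the tool goes at most 41.7 mm and 7.16 degrees, less where a joint would pass 70% of its speed; a pose out of reach is approached as far as the arm can. A call is refused whole if a number of a shift passes 41.7 or a number of a turn 7.16, either way. A call with a gripper value outside its range is refused whole. OPENING is the finger opening in mm, from 0 to 88.1, set as the call begins (- or left out, the last holds). The fingers move at their own pace and stop on an object; FORCE is the grip in N (left out, the last holds). Time passes only in rows, so rows that do not move let the fingers close. It gives the time, the measured TCP pose, the force and the opening at its end, in the units of the state.
- get_state(): the state, without advancing time (a new reading comes with each control period).
- snapshot(name): name is "scene" or "top" or "wrist"; returns a dict with "color" (400x640x3 uint8, red, green, blue), "intrinsics" (3x3 intrinsics, pixels), "extrinsics" (4x4, takes a point from world to camera coordinates). Camera axes: x right, y down, z forward; pixel columns grow to the right and rows downward; lengths in m; the calibration is good to about 2 mm. A picture is of the moment at which its call begins. There is no depth.
- finish_job(): hands the job in, once; it reports no verdict.
Trained networks look in the newest picture that a camera, given by its name, has taken for a name from the list of things; names that differ only in an ending like _2 or _b are one class to them, and where a whole thing is asked for, a point or a joint stands for the part that bears it (a point fixed in the world has none). Each returns a list of dicts, best first, with "score" (0 to 1); they miss things now and then, are a little off and sometimes report something else, mostly with a low value. They report only what shows in the picture. A call takes as long as a camera call. They do not tell look-alikes from the thing itself.
- find_in(thing, camera): "xy" ([column, row] in pixels, amid what is visible of it).
The state is a dict: "clock": time; "q": joint angles; "qd": joint speeds; "joint_torque": joint torques, N m; "tool_pos": TCP position; "eef_rot": TCP orientation; "contact_force": force on the tool from outside, world axes, zero at the start; "moment": the same for the moment, N m; "opening": opening from 0.0 (shut) to 1.0 (fully open).
Only numpy, scipy, OpenCV 4.12 (cv2) and the standard library are available. Lean on these libraries where they do the work, as an engineer would, in place of code of your own. Each camera call takes 0.05 s, during which the arm holds its last target.

## Working session

There is one attempt and no reset: what is moved stays moved. The work goes in short steps, Python scripts to look and compute and a shell command to move; the robot and the scene stay as the last step left them, time stands still between calls to the robot, and variables do not carry over. Pictures are saved under pics/ and viewed, and the job is handed in when it is done.

```bash
ls; mkdir -p pics; python3 - <<'E'
from plant import *
import cv2
s=get_state(); print(s)
for n in ["scene","top","wrist"]:
    d=snapshot(n); cv2.imwrite(f"pics/{n}0.png",d["color"][:,:,::-1])
    print(n,d["intrinsics"].tolist(),d["extrinsics"].round(4).tolist())
    for t in ["cup","turntable","base","knob"]:
        print(t,[(r["xy"],round(r["score"],2)) for r in find_in(t,n)])
E
```

```text
pics
{'clock': 0.0, 'q': array([ 1.34078248,  0.68999327, -0.19450814,  1.56637391,  0.1573234 ,
        0.90253886, -0.21507737]), 'qd': array([ 4.40952435e-04,  9.04966208e-04, -1.76330899e-03,  9.79801261e-05,
       -2.59233597e-04,  5.15114537e-04, -2.29411281e-04]), 'joint_torque': array([-4.52951062e-04, -5.27564120e+01, -1.26726441e+00, -1.53428417e+01,
       -5.27399895e-02,  6.49827954e-03,  1.85803915e-04]), 'tool_pos': array([ 0.16274418, -0.60275263,  0.23789617]), 'eef_rot': array([ 9.91304492e-01,  1.31584509e-01, -2.08630600e-04, -9.36494099e-04]), 'contact_force': array([ 0.35619605, -0.28936133, -0.91741414]), 'moment': array([-0.04859244,  0.04324053,  0.01398592]), 'opening': 0.9992418359117771}
scene [[454.2985363759294, 0.0, 318.3748927258842], [0.0, 454.2985363759294, 203.83315483424698], [0.0, 0.0, 1.0]] [[-0.8149, 0.5794, 0.0138, 0.471], [0.3705, 0.5392, -0.7563, -0.0734], [-0.4457, -0.6112, -0.6541, 1.2074], [0.0, 0.0, 0.0, 1.0]]
cup [([302.4, 189.6], 0.93), ([254.7, 186.2], 0.82), ([281.5, 167.1], 0.64), ([299.6, 145.7], 0.64)]
turntable [([364.9, 312.1], 0.97)]
base [([371.6, 323.2], 0.74)]
knob [([362.7, 309.0], 0.69)]
top [[471.2380576105359, 0.0, 322.0436728994104], [0.0, 471.2380576105359, 200.56568383263524], [0.0, 0.0, 1.0]] [[0.0295, -0.9995, 0.0103, -0.1321], [-0.9938, -0.0304, -0.1067, 0.4898], [0.1069, -0.007, -0.9942, 0.9027], [0.0, 0.0, 0.0, 1.0]]
cup [([419.6, 213.3], 0.83), ([407.2, 169.0], 0.71), ([365.0, 201.9], 0.6), ([452.9, 255.3], 0.55)]
turntable [([189.1, 155.9], 0.92)]
base [([187.2, 159.8], 0.88)]
knob [([192.1, 155.5], 0.97)]
wrist [[300.8282170279571, 0.0, 316.82080284575045], [0.0, 300.8282170279571, 203.82999555397583], [0.0, 0.0, 1.0]] [[0.2605, -0.9655, -0.0003, -0.6248], [-0.9239, -0.2494, 0.2904, -0.0399], [-0.2804, -0.0753, -0.9569, 0.3895], [0.0, 0.0, 0.0, 1.0]]
cup []
turntable []
base []
knob []
```

View pics/scene0.png

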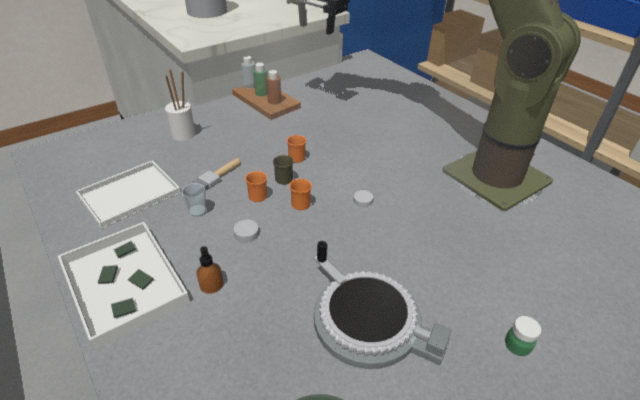

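View pics/top0.png

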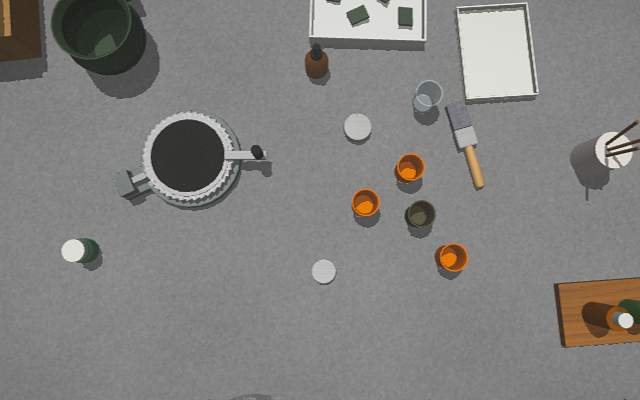

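The target is the dark cup: top image about (420,214), scene about (283,170), with three orange look-alikes around it. The knob is at top (257,152), scene (322,251). The turntable disc is centred near top (187,155), scene (369,308).

```bash
cat > h.py <<'E'
import numpy as np,cv2
from scipy.spatial.transform import Rotation as R
def ray(d,uv):
    K,E=d["intrinsics"],d["extrinsics"]; Rm,t=E[:3,:3],E[:3,3]
    return -Rm.T@t, Rm.T@np.linalg.solve(K,[uv[0],uv[1],1.])
def onz(d,uv,z):
    c,v=ray(d,uv); return c+v*(z-c[2])/v[2]
def tri(ds,uvs):
    A=np.zeros((3,3));b=np.zeros(3)
    for d,u in zip(ds,uvs):
        c,v=ray(d,u); v/=np.linalg.norm(v); P=np.eye(3)-np.outer(v,v); A+=P;b+=P@c
    return np.linalg.solve(A,b)
def proj(d,p):
    E=d["extrinsics"];q=d["intrinsics"]@(E[:3,:3]@np.asarray(p,float)+E[:3,3]); return q[:2]/q[2]
def crop(d,x0,y0,x1,y1,s,name,draw=()):
    im=cv2.resize(d["color"][y0:y1,x0:x1,::-1],None,fx=s,fy=s,interpolation=cv2.INTER_CUBIC)
    for pts in draw:
        p=((np.array(pts)-[x0,y0]+.5)*s).astype(int); cv2.polylines(im,[p.reshape(-1,1,2)],len(p)>2,(0,255,255),1)
    cv2.imwrite("pics/"+name,im)
def circ(d,c,r,n=40):
    return [proj(d,[c[0]+r*np.cos(a),c[1]+r*np.sin(a),c[2]]) for a in np.linspace(0,2*np.pi,n)]
E
python3 - <<'E'
from plant import *; from h import *
T=snapshot("top");S=snapshot("scene")
print("cup tri",tri([T,S],[(420,214),(283,170)]),onz(T,(420,214),.03))
print("tt",tri([T,S],[(187,155),(369,308)]),onz(T,(187,155),.042),onz(S,(369,308),.042))
print("knob",tri([T,S],[(257,152),(322,251)]),onz(T,(257,152),.07))
# orange others
c=tri([T,S],[(420,214),(283,170)]); t=onz(T,(187,155),.042); k=tri([T,S],[(257,152),(322,251)])
for n,d in(("T",T),("S",S)):
    dr=[circ(d,(c[0],c[1],.06),.027),circ(d,(c[0],c[1],0.0),.0225)]
    x,y=proj(d,c).astype(int); crop(d,x-60,y-50,x+60,y+50,6,f"cup{n}1.png",dr)
    dr=[circ(d,t,.083),circ(d,t,.09),circ(d,(k[0],k[1],.092),.01),circ(d,(k[0],k[1],.047),.01)]
    x,y=proj(d,t).astype(int); crop(d,x-80,max(0,y-90),x+90,min(400,y+75),4,f"tt{n}1.png",dr)
E
```

```text
cup tri [ 0.47158085 -0.30967963  0.02864348] [ 0.47260234 -0.31035295  0.03      ]
tt [0.5732574  0.15105581 0.03873052] [0.57341194 0.14934943 0.042     ] [0.57420378 0.15345643 0.042     ]
knob [0.57763248 0.00957035 0.06951292] [0.5778638  0.00922348 0.07      ]
```

```bash
python3 - <<'E'
import cv2,numpy as np
a=[cv2.resize(cv2.imread(f"pics/{n}1.png"),(400,300)) for n in("cupT","cupS","ttT","ttS")]
cv2.imwrite("pics/m1.png",np.vstack([np.hstack(a[:2]),np.hstack(a[2:])]))
E
```

```text
(no output)
```

View pics/m1.png

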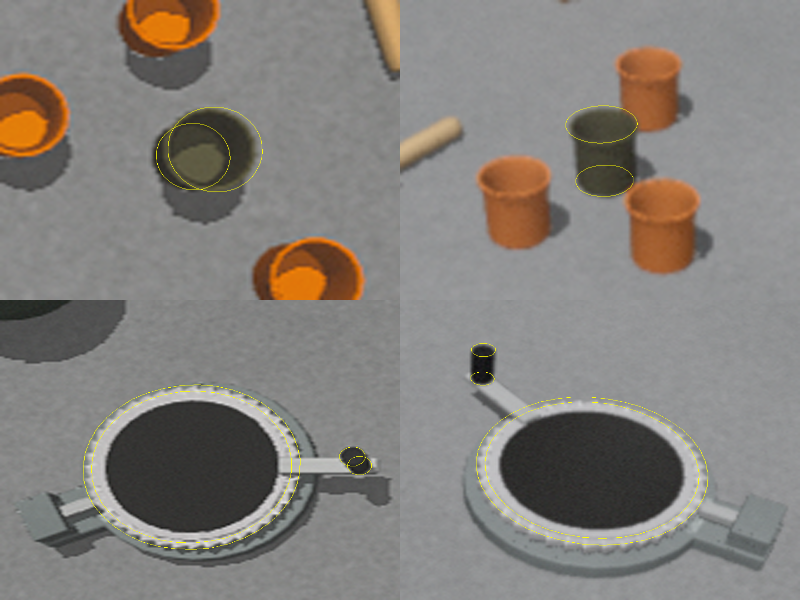

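Overlays match the cup and knob. The knob comes out 141 mm from the axis (140 expected), and the disc is about (0.5735, 0.151). Next I work out the orange cups, to choose the jaw direction, and the remaining motion.

```bash
cat >> h.py <<'E'
def togo(p,jaw,s=None):
    """remaining motion in tool axes: mm; and turn deg, tool vertical, jaw axis y at world angle jaw (deg)"""
    from plant import get_state
    s=s or get_state(); Rt=R.from_quat(s["eef_rot"]); d=Rt.inv().apply(np.array(p)-s["tool_pos"])*1000
    a=np.radians(jaw); y=np.array([np.cos(a),np.sin(a),0]); z=np.array([0,0,-1.]); x=np.cross(y,z)
    w=(Rt.inv()*R.from_matrix(np.c_[x,y,z])).as_rotvec(degrees=True)
    print("t%.2f tcp"%s["clock"],s["tool_pos"].round(4),"togo mm",d.round(1),"deg",w.round(1),"F",s["contact_force"].round(1),"op",round(s["opening"],3),"q7",s["q"][6].round(2))
E
python3 - <<'E'
from plant import *; from h import *
T=snapshot("top");S=snapshot("scene")
for a,b in (((410,168),(257,187)),((365,202),(301,195)),((453,257),(297,149))):
    p=tri([T,S],[a,b]); print(p.round(3), (p-[.472,-.3098,.03])[:2].round(3))
togo((.472,-.3098,.13),-45)
E
```

```text
[ 0.562 -0.288  0.028] [0.09  0.021]
[ 0.491 -0.2    0.03 ] [0.019 0.11 ]
[ 0.388 -0.374  0.026] [-0.084 -0.064]
t0.95 tcp [ 0.163  -0.6034  0.2388] togo mm [ 374.9 -202.9  108.7] deg [  0.   -0.  -29.9] F [ 0.4 -0.3  1.3] op 0.999 q7 -0.22
```

```bash
python3 -m creep '[30,-16,0,0,0,-6, 30,-16,0,0,0,-6, 30,-16,0,0,0,-6, 30,-16,0,0,0,-6, 30,-16,0,0,0,-6]' 88 25; python3 -c "
from h import *
togo((.472,-.3098,.13),-45)"
```

```text
clock: 1.37
tool_pos: [0.2559, -0.4697, 0.2375]
eef_rot: [0.923, 0.386, -0.003, 0.004]
contact_force: [0.8, 0.3, -0.9]
opening: 1.0
t1.37 tcp [ 0.2559 -0.4697  0.2375] togo mm [266.4  41.  105.5] deg [0.3 0.5 0.4] F [ 0.8  0.3 -0.9] op 1.0 q7 -0.07
```

```bash
python3 -m creep '[40,6,8,0,0,0, 40,6,8,0,0,0, 40,6,8,0,0,0, 40,6,8,0,0,0, 40,6,8,0,0,0]'; python3 -c "
from h import *
togo((.472,-.3098,.13),-45)"
```

```text
clock: 1.78
tool_pos: [0.4161, -0.3457, 0.1974]
eef_rot: [0.923, 0.384, -0.004, 0.006]
contact_force: [0.4, -0.0, -0.3]
opening: 0.997
t1.78 tcp [ 0.4161 -0.3457  0.1974] togo mm [65.6 13.9 66.7] deg [0.4 0.7 0.2] F [ 0.4 -0.  -0.3] op 0.997 q7 -0.46
```

```bash
python3 -m creep '[22,5,20,0.4,0.7,0, 22,5,20,0,0,0, 20,4,20,0,0,0, 3,1,6,0,0,0, 0,0,0,0,0,0]'; python3 - <<'E'
from h import *
from plant import *
togo((.472,-.3098,.13),-45)
for n in("wrist","top","scene"):
    d=snapshot(n); cv2.imwrite(f"pics/{n}2.png",d["color"][:,:,::-1])
    print(n,[(r["xy"],round(r["score"],2)) for r in find_in("cup",n)], proj(d,(.472,-.3098,.06)),proj(d,(.472,-.3098,.0)))
    if n=="wrist":
        dr=[circ(d,(.472,-.3098,.06),.027)]; crop(d,0,0,640,400,1,"w2.png",dr)
E
```

```text
clock: 2.2
tool_pos: [0.4878, -0.297, 0.1292]
eef_rot: [0.92, 0.392, 0.006, 0.0]
contact_force: [-0.4, 0.4, 0.3]
opening: 0.999
t2.20 tcp [ 0.4878 -0.297   0.1292] togo mm [-20.2  -2.5  -1. ] deg [ 0.3 -0.6  1.2] F [-0.4  0.4  0.3] op 0.999 q7 -0.58
wrist [([382.3, 136.6], 0.87), ([310.7, 233.9], 0.72), ([294.3, 345.2], 0.66), ([222.6, 116.9], 0.6)] [313.50439972 241.76568415] [313.8465827  216.82317434]
top [([454.2, 258.2], 0.89), ([418.9, 215.7], 0.57), ([364.6, 202.5], 0.55)] [423.13135499 213.07105972] [416.51540357 215.44682419]
scene [([299.6, 190.3], 0.88), ([257.6, 182.9], 0.83), ([300.3, 147.9], 0.59), ([281.9, 167.9], 0.55)] [281.80413462 159.91507251] [282.6957594  178.74398914]
```

View pics/w2.png

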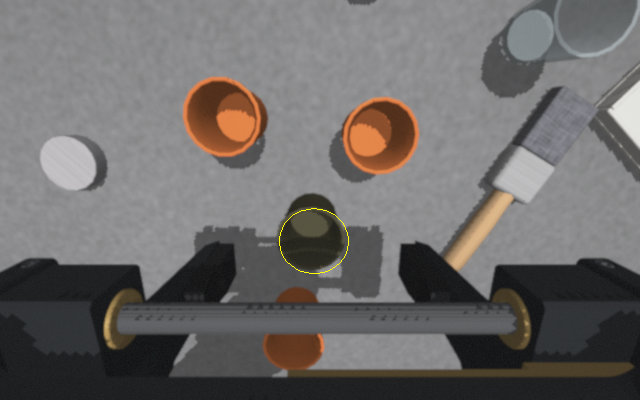

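The wrist view shows the dark cup at about (311,238), on the predicted rim circle. The TCP overshot by 20 mm, so I correct that and then descend in steps.

```bash
python3 -m creep '[-13,-2,0,0,0,1, -6,0,0,0,0,0, 0,0,0,0,0,0]'; python3 -c "
from h import *
togo((.472,-.3098,.012),-45)"
```

```text
clock: 2.75
tool_pos: [0.4691, -0.3159, 0.1332]
eef_rot: [0.925, 0.379, 0.006, 0.004]
contact_force: [-0.2, -0.3, 0.3]
opening: 0.994
t2.75 tcp [ 0.4691 -0.3159  0.1332] togo mm [  5.3  -3.7 121.2] deg [ 0.7 -0.5 -0.4] F [-0.2 -0.3  0.3] op 0.994 q7 -0.57
```

```bash
python3 -m creep '[2,-1.5,12,0.5,-0.5,0, 1,-1,15,0,0,0, 0,0,15,0,0,0, 0,0,8,0,0,0, 0,0,0,0,0,0]'; python3 -c "
from h import *
togo((.472,-.3098,.012),-45)"
```

```text
clock: 3.17
tool_pos: [0.4686, -0.3145, 0.0805]
eef_rot: [0.926, 0.377, 0.0, 0.002]
contact_force: [-0.3, 0.2, 0.7]
opening: 0.999
t3.17 tcp [ 0.4686 -0.3145  0.0805] togo mm [ 5.8 -1.3 68.5] deg [ 0.2  0.1 -0.7] F [-0.3  0.2  0.7] op 0.999 q7 -0.61
```

```bash
python3 -m creep '[4,-1,0,0,0,-0.7, 2,0,10,0,0,0, 0,0,12,0,0,0, 0,0,12,0,0,0, 0,0,0,0,0,0]'; python3 -c "
from h import *
togo((.472,-.3098,.012),-45)"
```

```text
clock: 3.58
tool_pos: [0.4743, -0.3084, 0.0441]
eef_rot: [0.923, 0.384, 0.001, 0.002]
contact_force: [0.3, -0.4, -0.0]
opening: 0.999
t3.58 tcp [ 0.4743 -0.3084  0.0441] togo mm [-2.6 -0.8 32.1] deg [0.3 0.  0.2] F [ 0.3 -0.4 -0. ] op 0.999 q7 -0.63
```

```bash
python3 -m creep '[-1,-0.5,10,0,0,0, 0,0,10,0,0,0, 0,0,8,0,0,0, 0,0,0,0,0,0]'; python3 - <<'E'
from h import *
from plant import *
togo((.472,-.3098,.012),-45)
d=snapshot("wrist"); cv2.imwrite("pics/wrist3.png",d["color"][:,:,::-1])
E
```

```text
clock: 3.92
tool_pos: [0.4737, -0.3089, 0.0132]
eef_rot: [0.923, 0.384, 0.001, 0.003]
contact_force: [-0.3, -0.8, -0.5]
opening: 0.998
t3.92 tcp [ 0.4737 -0.3089  0.0132] togo mm [-1.9 -0.6  1.2] deg [ 0.3 -0.   0.2] F [-0.3 -0.8 -0.5] op 0.998 q7 -0.64
```

View pics/wrist3.png

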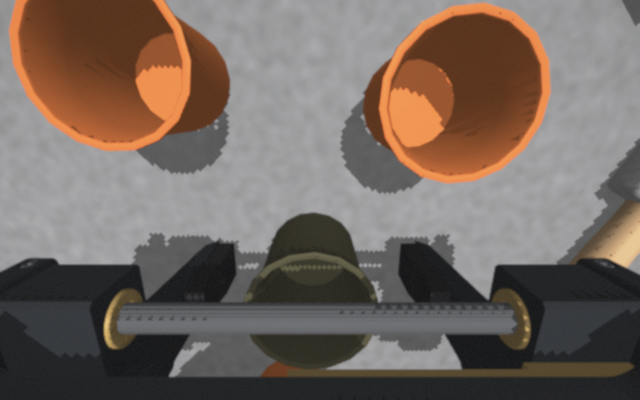

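The cup sits midway between the fingers (column about 313), so I close.

```bash
python3 -m creep '[-1,0,0,0,0,0, 0,0,0,0,0,0, 0,0,0,0,0,0, 0,0,0,0,0,0, 0,0,0,0,0,0]' 30 25;python3 -m creep '[0,0,0,0,0,0, 0,0,0,0,0,0, 0,0,0,0,0,0, 0,0,0,0,0,0, 0,0,0,0,0,0]'
```

```text
clock: 4.38
tool_pos: [0.4736, -0.3103, 0.0149]
eef_rot: [0.923, 0.384, 0.002, 0.004]
contact_force: [-1.1, 1.4, -0.3]
opening: 0.646
clock: 4.8
tool_pos: [0.4732, -0.3101, 0.015]
eef_rot: [0.923, 0.384, 0.002, 0.003]
contact_force: [0.1, 0.2, -1.5]
opening: 0.577
```

```bash
python3 -m creep '[0,0,0,0,0,0, 0,0,0,0,0,0, 0,0,0,0,0,0, 0,0,0,0,0,0, 0,0,0,0,0,0]'; python3 -m creep '[0,0,-8,0,0,0, 0,0,-8,0,0,0, 0,0,0,0,0,0]';  python3 - <<'E'
from h import *
from plant import *
togo((.472,-.3098,.012),-45)
for n in("wrist","scene"):
  d=snapshot(n); cv2.imwrite(f"pics/{n}4.png",d["color"][:,:,::-1])
crop(d,200,90,360,230,5,"s4.png")
E
```

```text
clock: 5.22
tool_pos: [0.4732, -0.3101, 0.015]
eef_rot: [0.923, 0.384, 0.002, 0.003]
contact_force: [0.1, -0.8, -0.5]
opening: 0.582
clock: 5.47
tool_pos: [0.4727, -0.3099, 0.0318]
eef_rot: [0.923, 0.384, 0.001, 0.003]
contact_force: [0.2, 0.3, -2.3]
opening: 0.579
t5.47 tcp [ 0.4727 -0.3099  0.0318] togo mm [-0.5 -0.7 19.8] deg [ 0.4 -0.   0.2] F [ 0.2  0.3 -2.3] op 0.579 q7 -0.63
```

View pics/s4.png

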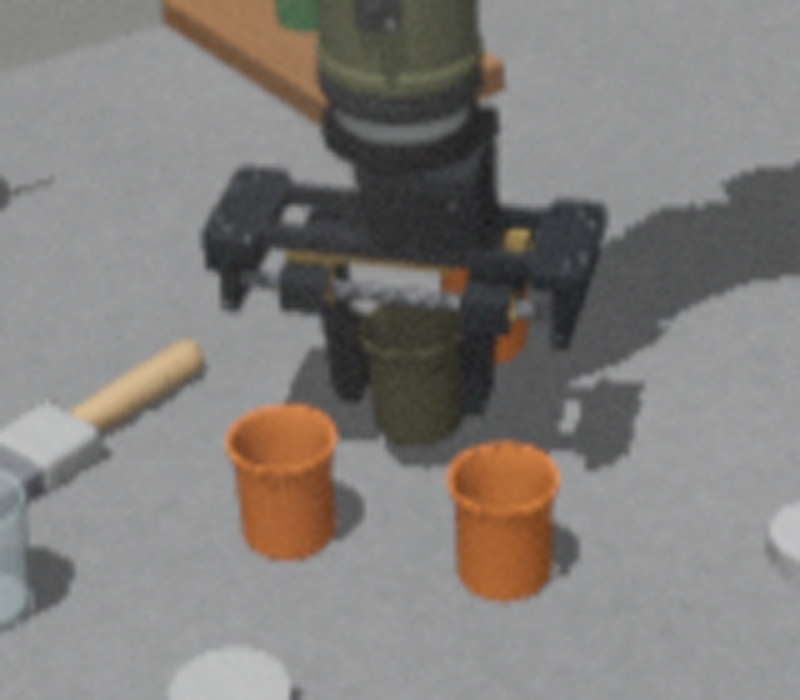

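View pics/wrist4.png

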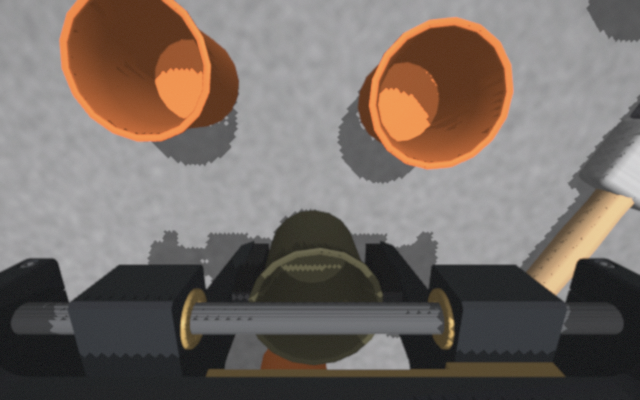

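The cup is lifted: wrist force -2.3 N matches its 220 g, and it is clear of the bench in the scene view. I raise it before carrying it across.

```bash
python3 -m creep '[0,0,-15,0,0,0, 0,0,-25,0,0,0, 0,0,-30,0,0,0, 0,0,-30,0,0,0, 0,0,-12,0,0,0]'; python3 -m creep '[0,0,0,0,0,0]';python3 -c "
from h import *
togo((.5735,.151,.15),0)"
```

```text
clock: 5.98
tool_pos: [0.4688, -0.3073, 0.1429]
eef_rot: [0.923, 0.384, -0.002, -0.002]
contact_force: [0.2, -0.2, -2.6]
opening: 0.578
clock: 6.07
tool_pos: [0.47, -0.3081, 0.1454]
eef_rot: [0.923, 0.384, -0.001, 0.0]
contact_force: [0.8, 0.4, -2.4]
opening: 0.577
t6.07 tcp [ 0.47   -0.3081  0.1454] togo mm [ 398.7 -250.1   -5.3] deg [ -0.1   0.1 -44.8] F [ 0.8  0.4 -2.4] op 0.577 q7 -0.57
```

```bash
python3 -m creep '[10,-6,-1,0,0,-4, 18,-9,-1,0,0,-5, 24,-10,-1,0,0,-5, 25,-8,-1,0,0,-5, 25,-6,0,0,0,-5]';python3 -c "
from h import *
togo((.5735,.151,.15),0)"
```

```text
clock: 6.48
tool_pos: [0.4914, -0.2071, 0.1461]
eef_rot: [0.823, 0.568, -0.004, 0.002]
contact_force: [-0.2, -0.2, -3.0]
opening: 0.581
t6.48 tcp [ 0.4914 -0.2071  0.1461] togo mm [363.9 -50.1  -7.1] deg [ -0.2   0.5 -20.7] F [-0.2 -0.2 -3. ] op 0.581 q7 -0.47
```

```bash
python3 -m creep '[25,-4,-2,0,0,-4, 25,-2,-2,0,0,-4, 25,0,-1,0,0,-4, 25,2,0,0,0,-4, 25,3,0,0,0,-2]';python3 -c "
from h import *
togo((.5735,.151,.15),0)"
```

```text
clock: 6.9
tool_pos: [0.5143, -0.0781, 0.1445]
eef_rot: [0.718, 0.696, -0.007, -0.003]
contact_force: [0.6, 0.2, -2.4]
opening: 0.578
t6.90 tcp [ 0.5143 -0.0781  0.1445] togo mm [230.8  52.1  -7.6] deg [-0.8  0.3 -1.7] F [ 0.6  0.2 -2.4] op 0.578 q7 -0.45
```

```bash
python3 -m creep '[25,7,-2,-0.5,0,-1, 25,7,-2,0,0,0, 25,7,-2,0,0,0, 25,6,0,0,0,0, 22,5,0,0,0,0]';python3 -c "
from h import *
togo((.5735,.151,.15),0)"
```

```text
clock: 7.32
tool_pos: [0.5449, 0.0497, 0.1434]
eef_rot: [0.71, 0.704, -0.007, -0.004]
contact_force: [-0.1, 0.3, -2.5]
opening: 0.577
t7.32 tcp [0.5449 0.0497 0.1434] togo mm [101.6  27.6  -7.6] deg [-0.9  0.3 -0.5] F [-0.1  0.3 -2.5] op 0.577 q7 -0.62
```

```bash
python3 -m creep '[24,7,-2,-0.5,0,-0.5, 24,7,-2,0,0,0, 16,6,-2,0,0,0, 8,2,0,0,0,0, 0,0,0,0,0,0]';python3 -m creep '[0,0,0,0,0,0]';python3 -c "
from h import *
togo((.5735,.151,.057),0)"
```

```text
clock: 7.73
tool_pos: [0.5647, 0.1321, 0.1427]
eef_rot: [0.704, 0.71, -0.006, -0.004]
contact_force: [0.0, 0.3, -1.8]
opening: 0.582
clock: 7.82
tool_pos: [0.564, 0.1315, 0.1417]
eef_rot: [0.704, 0.71, -0.007, -0.005]
contact_force: [-0.6, -0.3, -2.9]
opening: 0.583
t7.82 tcp [0.564  0.1315 0.1417] togo mm [19.6 11.1 84.5] deg [-0.9  0.2  0.5] F [-0.6 -0.3 -2.9] op 0.583 q7 -0.7
```

```bash
python3 -m creep '[10,6,6,-0.6,0,0, 8,5,10,0,0,0, 3,1,12,0,0,0, 0,0,10,0,0,0, 0,0,0,0,0,0]';python3 - <<'E'
from h import *
from plant import *
togo((.5735,.151,.057),0)
s=get_state();p=s["tool_pos"]
for n in("top","scene"):
  d=snapshot(n); t=(.5735,.151,.042)
  x,y=proj(d,t).astype(int)
  crop(d,max(0,x-80),max(0,y-100),x+90,min(400,y+75),4,f"pl{n}.png",[circ(d,t,.083),circ(d,(p[0],p[1],p[2]-.015),.0235)])
E
```

```text
clock: 8.23
tool_pos: [0.5754, 0.148, 0.0977]
eef_rot: [0.706, 0.708, -0.006, 0.0]
contact_force: [0.1, 0.5, -2.8]
opening: 0.584
t8.23 tcp [0.5754 0.148  0.0977] togo mm [ 3.4 -1.6 40.7] deg [-0.5  0.5  0.2] F [ 0.1  0.5 -2.8] op 0.584 q7 -0.75
```

View pics/plscene.png

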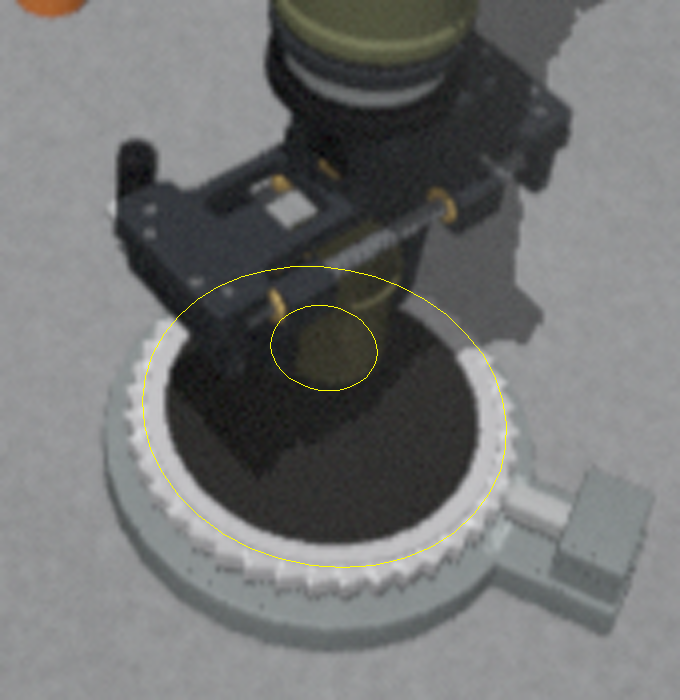

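View pics/pltop.png

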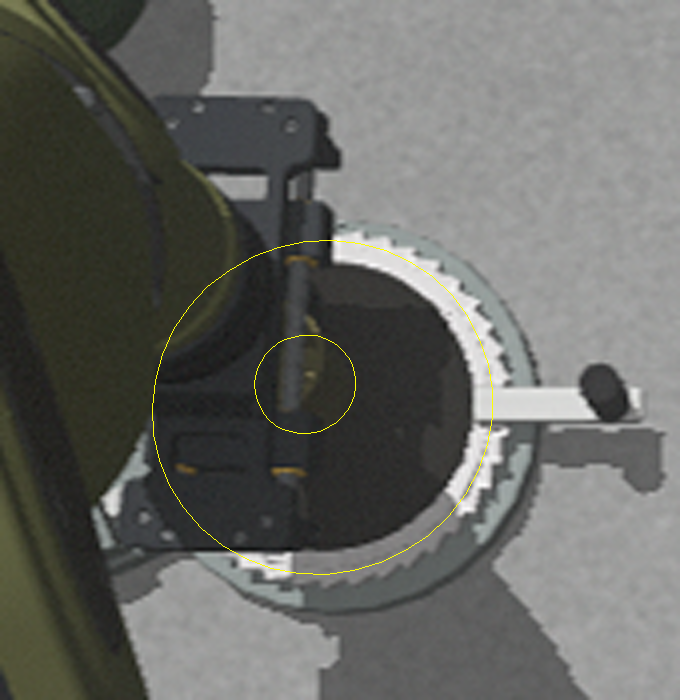

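Both views show the cup's underside over the disc's middle, with the disc outline matching my estimate to a few mm. I lower it.

```bash
python3 -m creep '[2,-1,9,-0.4,0.4,0, 1,0,9,0,0,0, 0,0,9,0,0,0, 0,0,4,0,0,0, 0,0,0,0,0,0]';python3 -c "
from h import *
togo((.5735,.151,.057),0)"
```

```text
clock: 8.75
tool_pos: [0.5764, 0.1498, 0.0676]
eef_rot: [0.707, 0.707, 0.001, 0.001]
contact_force: [-0.0, -1.0, -2.8]
opening: 0.582
t8.75 tcp [0.5764 0.1498 0.0676] togo mm [ 1.2 -3.  10.6] deg [0.2 0.  0. ] F [-0.  -1.  -2.8] op 0.582 q7 -0.78
```

```bash
python3 -m creep '[0.5,-1.5,4,0,0,0, 0,0,3,0,0,0, 0,0,0,0,0,0]';python3 -c "
from h import *
togo((.5735,.151,.057),0)"
```

```text
clock: 9.0
tool_pos: [0.5753, 0.1502, 0.0602]
eef_rot: [0.707, 0.707, 0.001, 0.002]
contact_force: [1.2, -0.3, -2.2]
opening: 0.581
t9.00 tcp [0.5753 0.1502 0.0602] togo mm [ 0.8 -1.8  3.2] deg [0.2 0.  0. ] F [ 1.2 -0.3 -2.2] op 0.581 q7 -0.78
```

```bash
python3 -m creep '[0,0,2,0,0,0, 0,0,0,0,0,0]';python3 -m creep '[0,0,1.5,0,0,0, 0,0,0,0,0,0]';
```

```text
clock: 9.17
tool_pos: [0.5755, 0.1503, 0.0583]
eef_rot: [0.707, 0.707, 0.001, 0.002]
contact_force: [0.7, -1.1, -3.4]
opening: 0.582
clock: 9.33
tool_pos: [0.576, 0.1505, 0.0572]
eef_rot: [0.707, 0.707, 0.002, 0.002]
contact_force: [0.2, 1.2, -2.0]
opening: 0.575
```

```bash
python3 -m creep '[0,0,1,0,0,0, 0,0,0,0,0,0]';python3 -m creep '[0,0,1,0,0,0, 0,0,0,0,0,0]'
```

```text
clock: 9.5
tool_pos: [0.5761, 0.1507, 0.0571]
eef_rot: [0.707, 0.707, 0.002, 0.002]
contact_force: [0.5, 0.4, -1.6]
opening: 0.579
clock: 9.67
tool_pos: [0.5762, 0.1508, 0.057]
eef_rot: [0.707, 0.707, 0.002, 0.003]
contact_force: [0.5, -0.5, -1.5]
opening: 0.579
```

Descent has stalled at 0.057 with the wrist force unloading, so the cup is standing on the disc. I release it.

```bash
python3 -m creep '[0,0,0,0,0,0, 0,0,0,0,0,0, 0,0,0,0,0,0, 0,0,0,0,0,0, 0,0,0,0,0,0]' 88;python3 - <<'E'
from h import *
from plant import *
togo((.5735,.151,.15),0)
d=snapshot("wrist"); cv2.imwrite("pics/wrist5.png",d["color"][:,:,::-1])
E
```

```text
clock: 10.08
tool_pos: [0.5774, 0.1513, 0.0573]
eef_rot: [0.707, 0.707, 0.004, 0.003]
contact_force: [-0.3, 0.3, -0.0]
opening: 0.933
t10.08 tcp [0.5774 0.1513 0.0573] togo mm [ -0.2  -3.  -92.8] deg [ 0.5 -0.1  0. ] F [-0.3  0.3 -0. ] op 0.933 q7 -0.79
```

View pics/wrist5.png

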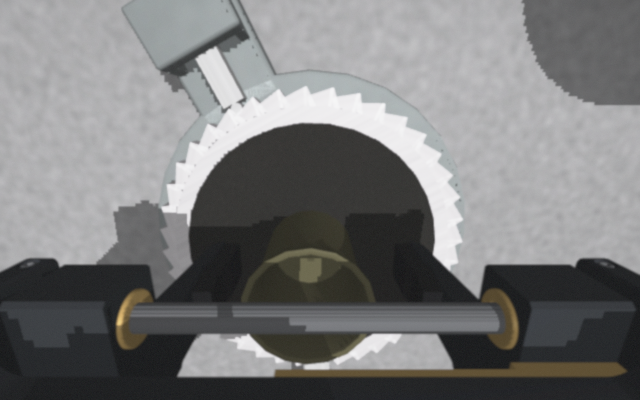

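The cup stands upright on the disc between the open fingers, at about (310,300). I move straight up and check its position.

```bash
python3 -m creep '[0,0,-6,0,0,0, 0,0,-12,0,0,0, 0,0,-20,0,0,0, 0,0,-22,0,0,0, 0,0,-22,0,0,0]';python3 -m creep '[-10,0,-10,0,0,0, -25,0,0,0,0,0, -25,0,0,0,0,0, -25,0,0,0,0,0, -25,0,0,0,0,0]'; python3 - <<'E'
from h import *
from plant import *
togo((.5777,.0096,.15),0)
for n in("wrist","scene","top"):
  d=snapshot(n); cv2.imwrite(f"pics/{n}6.png",d["color"][:,:,::-1])
  print(n,[(r["xy"],round(r["score"],2)) for r in find_in("cup",n)],[(r["xy"],round(r["score"],2)) for r in find_in("turntable",n)], proj(d,(.5735,.151,.042)),proj(d,(.5735,.151,.102)),proj(d,(.5777,.0096,.07)))
E
```

```text
clock: 10.55
tool_pos: [0.5736, 0.1503, 0.1403]
eef_rot: [0.707, 0.708, -0.001, 0.001]
contact_force: [0.6, 0.7, 0.1]
opening: 0.998
clock: 10.97
tool_pos: [0.5776, 0.0444, 0.1606]
eef_rot: [0.702, 0.712, 0.008, 0.003]
contact_force: [-0.1, 0.7, 0.1]
opening: 0.996
t10.97 tcp [0.5776 0.0444 0.1606] togo mm [-34.9  -0.5  10.3] deg [ 0.9 -0.4  0.8] F [-0.1  0.7  0.1] op 0.996 q7 -0.56
wrist [([310.5, 57.0], 0.65), ([241.2, 370.2], 0.6)] [([316.2, 104.0], 0.67)] [311.64514364  73.12651605] [311.59646298  60.23537534] [315.14722854 247.45953452]
scene [([371.2, 294.0], 0.92), ([257.3, 181.9], 0.88), ([301.3, 147.5], 0.69), ([298.5, 179.2], 0.54)] [([359.0, 317.4], 0.63)] [368.42564603 306.90723444] [371.37914959 286.00677194] [321.76787793 250.82560465]
top [([451.6, 258.1], 0.83), ([406.9, 172.5], 0.64), ([366.1, 201.4], 0.59)] [([259.1, 148.0], 0.53)] [186.15704473 154.92942001] [177.0844232  148.26902511] [256.79779131 152.0786018 ]
```

View pics/wrist6.png

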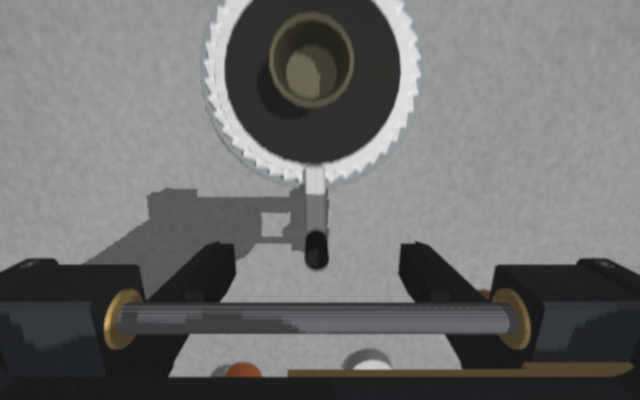

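View pics/scene6.png

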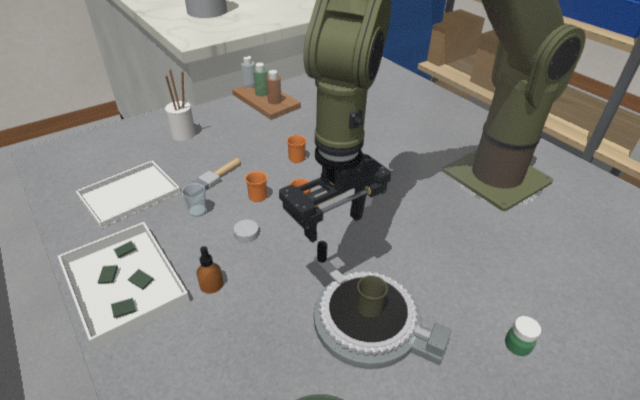

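The cup stands in the middle of the disc, and the knob sits exactly where I estimated (wrist (316,248), predicted (315,247)). I move over it.

```bash
python3 -m creep '[-15,0,3,0.6,-0.4,0.8, -8,0,3,0,0,0, 0,0,0,0,0,0, 0,0,0,0,0,0]'; python3 - <<'E'
from h import *
togo((.5777,.0096,.056),2)
E
```

```text
clock: 11.75
tool_pos: [0.5778, 0.0242, 0.1528]
eef_rot: [0.706, 0.708, 0.001, 0.001]
contact_force: [0.0, -0.8, -1.1]
opening: 0.999
t11.75 tcp [0.5778 0.0242 0.1528] togo mm [-14.7  -0.5  96.8] deg [ 0.2 -0.  -1.8] F [ 0.  -0.8 -1.1] op 0.999 q7 -0.54
```

```bash
python3 -m creep '[-10,0,3,0,0,-2, -4,0,8,0,0,0, 0,0,10,0,0,0, 0,0,8,0,0,0, 0,0,0,0,0,0]'; python3 - <<'E'
from h import *
togo((.5777,.0096,.056),2)
E
```

```text
clock: 12.17
tool_pos: [0.5781, 0.0101, 0.121]
eef_rot: [0.694, 0.72, 0.002, 0.0]
contact_force: [-0.2, 0.0, -0.8]
opening: 1.0
t12.17 tcp [0.5781 0.0101 0.121 ] togo mm [-0.6 -0.6 65. ] deg [ 0.2 -0.1  0.1] F [-0.2  0.  -0.8] op 1.0 q7 -0.52
```

```bash
python3 -m creep '[0,0,12,0,0,0, 0,0,14,0,0,0, 0,0,14,0,0,0, 0,0,8,0,0,0, 0,0,0,0,0,0]'; python3 -m creep '[0,0,8,0,0,0, 0,0,0,0,0,0]'; python3 - <<'E'
from h import *
from plant import *
togo((.5777,.0096,.056),2)
d=snapshot("wrist"); cv2.imwrite("pics/wrist7.png",d["color"][:,:,::-1])
E
```

```text
clock: 12.58
tool_pos: [0.5781, 0.0136, 0.0698]
eef_rot: [0.693, 0.72, 0.002, -0.001]
contact_force: [0.3, 0.9, 0.9]
opening: 0.999
clock: 12.75
tool_pos: [0.5783, 0.0145, 0.0613]
eef_rot: [0.693, 0.721, 0.003, -0.001]
contact_force: [-0.9, -0.4, -0.5]
opening: 0.998
t12.75 tcp [0.5783 0.0145 0.0613] togo mm [-4.9 -0.8  5.3] deg [ 0.2 -0.3  0.2] F [-0.9 -0.4 -0.5] op 0.998 q7 -0.57
```

View pics/wrist7.png

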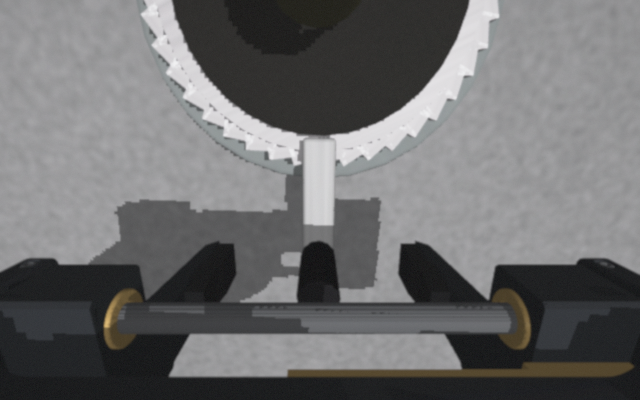

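The knob is between the fingers at (318,270). I close in on it.

```bash
python3 -m creep '[-4,0,3,0,0,0, -1,0,1,0,0,0, 0,0,0,0,0,0, 0,0,0,0,0,0, 0,0,0,0,0,0]' 25 30;python3 -m creep '[0,0,0,0,0,0, 0,0,0,0,0,0]'; python3 - <<'E'
from h import *
togo((.5777,.0096,.056),2)
E
```

```text
clock: 13.22
tool_pos: [0.5806, 0.0089, 0.0597]
eef_rot: [0.694, 0.72, 0.004, 0.001]
contact_force: [-0.1, 0.4, -0.4]
opening: 0.645
clock: 13.38
tool_pos: [0.5809, 0.0088, 0.0601]
eef_rot: [0.694, 0.72, 0.005, 0.001]
contact_force: [0.4, -0.3, -0.1]
opening: 0.492
t13.38 tcp [0.5809 0.0088 0.0601] togo mm [ 0.9 -3.2  4. ] deg [ 0.5 -0.3  0.2] F [ 0.4 -0.3 -0.1] op 0.492 q7 -0.56
```

```bash
python3 -m creep '[0.5,-2,2,0,0,0, 0,0,1,0,0,0, 0,0,0,0,0,0, 0,0,0,0,0,0]' 10 30;python3 -m creep '[0,0,0,0,0,0, 0,0,0,0,0,0, 0,0,0,0,0,0]'; python3 - <<'E'
from h import *
togo((.5777,.0096,.056),2)
E
```

```text
clock: 13.72
tool_pos: [0.5791, 0.0095, 0.057]
eef_rot: [0.694, 0.72, 0.005, 0.002]
contact_force: [0.8, 0.4, 0.7]
opening: 0.216
clock: 13.97
tool_pos: [0.5791, 0.0095, 0.057]
eef_rot: [0.694, 0.72, 0.005, 0.002]
contact_force: [0.6, 0.2, 0.7]
opening: 0.217
t13.97 tcp [0.5791 0.0095 0.057 ] togo mm [ 0.2 -1.4  1. ] deg [ 0.5 -0.3  0.2] F [0.6 0.2 0.7] op 0.217 q7 -0.57
```

The fingers stopped at 19 mm, so the knob is gripped. Now I turn one click at a time, jaws tangential.

```bash
cat >> h.py <<'E'
def lever(deg):
    from plant import get_state
    s=get_state(); c=np.array([.5745,.151]); k0=np.array([.5785,.0095]); r=.1405
    a0=np.degrees(np.arctan2(*(k0-c)[::-1])); p=s["tool_pos"][:2]
    print("moved mm",round(1000*np.linalg.norm(p-k0),1),"angle",round(np.degrees(np.arctan2(*(p-c)[::-1]))-a0,2),"radius",round(1000*np.linalg.norm(p-c),1))
    a=np.radians(a0+deg); togo((c[0]+r*np.cos(a),c[1]+r*np.sin(a),.057),2+deg,s)
E
python3 -m creep '[0,5,0,0,0,-2, 0,5,0,0,0,-2, 0,5,0,0,0,-2, 0,4,0,0,0,-2]';python3 -c "
from h import *
lever(9)"
```

```text
clock: 14.3
tool_pos: [0.5821, 0.0104, 0.0566]
eef_rot: [0.641, 0.768, -0.008, -0.008]
contact_force: [-7.0, 0.5, 7.4]
opening: 0.214
moved mm 3.8 angle 1.49 radius 140.8
t14.30 tcp [0.5821 0.0104 0.0566] togo mm [-0.8 18.4 -0.8] deg [-1.3 -0.1 -0.7] F [-7.   0.5  7.4] op 0.214 q7 -0.45
```

```bash
python3 -m creep '[0,8,0,-1,0,0, 0,8,0,0,0,0]';python3 -c "
from h import *
lever(9)"
```

```text
clock: 14.47
tool_pos: [0.5852, 0.0107, 0.0564]
eef_rot: [0.64, 0.768, -0.012, -0.009]
contact_force: [-14.9, -2.3, 17.4]
opening: 0.217
moved mm 6.8 angle 2.74 radius 140.7
t14.47 tcp [0.5852 0.0107 0.0564] togo mm [-0.5 15.3 -1. ] deg [-1.7  0.1 -0.6] F [-14.9  -2.3  17.4] op 0.217 q7 -0.44
```

```bash
python3 - <<'E'
from h import *
from plant import *
s=get_state(); print(s["contact_force"],s["moment"],s["tool_pos"])
T=snapshot("top");S=snapshot("scene");W=snapshot("wrist")
crop(T,100,90,300,230,4,"t8.png"); crop(S,270,190,470,340,4,"s8.png"); crop(W,0,0,640,400,1,"w8.png")
E
```

```text
[-14.85670127  -2.2637884   17.35901234] [-0.36975403  2.50732832  0.05186053] [0.58520832 0.01066644 0.05644657]
```

View pics/s8.png

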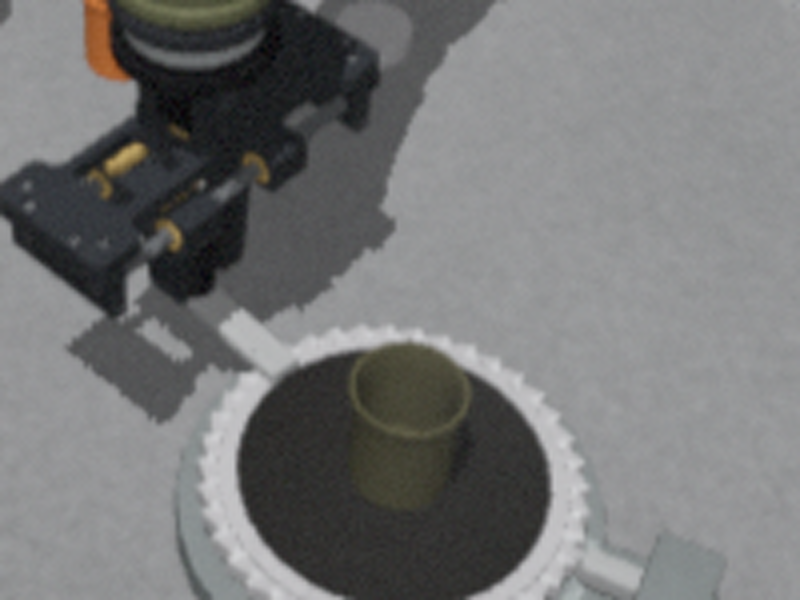

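View pics/w8.png

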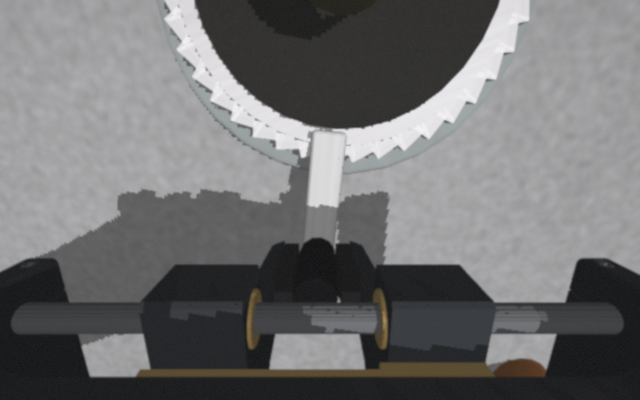

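View pics/t8.png

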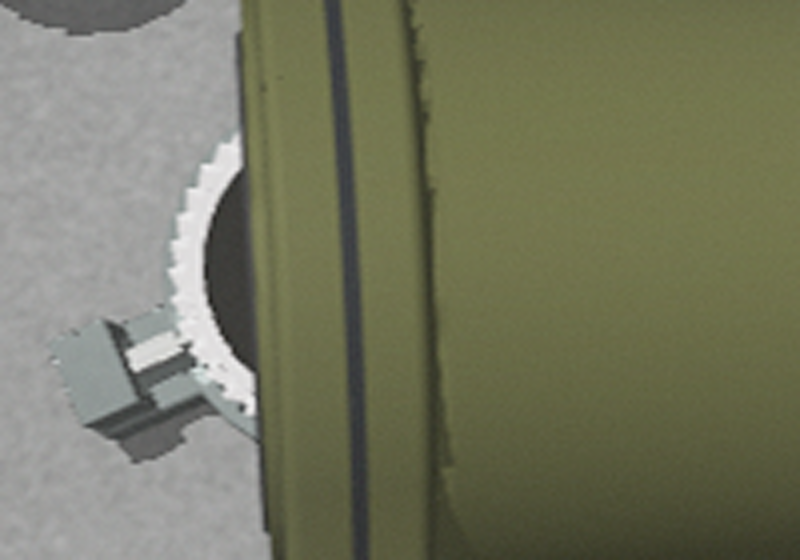

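The cup is fine and nothing is blocking the lever. The compliant arm couples my sideways push into a downward press (17 N upward on the tool). I relieve it with an upward component and a lighter grip.

```bash
python3 -m creep '[0,6,-4,0,0,0]' - 15;python3 -c "
from h import *
lever(9)"
```

```text
clock: 14.7
tool_pos: [0.5884, 0.0106, 0.0582]
eef_rot: [0.64, 0.768, -0.014, -0.011]
contact_force: [-5.0, 1.1, -23.7]
opening: 0.224
moved mm 10.0 angle 4.03 radius 141.0
t14.70 tcp [0.5884 0.0106 0.0582] togo mm [ 0.1 12.2  0.7] deg [-2.1  0.1 -0.6] F [ -5.    1.1 -23.7] op 0.224 q7 -0.43
```

```bash
python3 -m creep '[0,8,0,-1,0,0]';python3 -c "
from h import *
lever(9)"; python3 -m creep '[0,7,-1,-1,0,0]';python3 -c "
from h import *
lever(9)"
```

```text
clock: 14.78
tool_pos: [0.5896, 0.0105, 0.057]
eef_rot: [0.64, 0.768, -0.014, -0.009]
contact_force: [-16.6, -1.9, 23.6]
opening: 0.219
moved mm 11.2 angle 4.52 radius 141.3
t14.78 tcp [0.5896 0.0105 0.057 ] togo mm [ 0.4 11.  -0.4] deg [-1.9  0.2 -0.6] F [-16.6  -1.9  23.6] op 0.219 q7 -0.43
clock: 14.87
tool_pos: [0.5897, 0.0105, 0.0571]
eef_rot: [0.64, 0.768, -0.013, -0.008]
contact_force: [-13.2, -1.2, 10.1]
opening: 0.22
moved mm 11.3 angle 4.57 radius 141.3
t14.87 tcp [0.5897 0.0105 0.0571] togo mm [ 0.4 10.9 -0.3] deg [-1.7  0.3 -0.6] F [-13.2  -1.2  10.1] op 0.22 q7 -0.44
```

```bash
python3 -m creep '[0,8,-2,0,0,0]';python3 -c "
from h import *
lever(9)"; python3 -m creep '[0,8,-1.5,0,0,0]';python3 -c "
from h import *
lever(9)"
```

```text
clock: 14.95
tool_pos: [0.5897, 0.0105, 0.0574]
eef_rot: [0.639, 0.769, -0.02, -0.012]
contact_force: [-11.7, -0.9, -6.1]
opening: 0.224
moved mm 11.2 angle 4.55 radius 141.3
t14.95 tcp [0.5897 0.0105 0.0574] togo mm [ 0.4 11.  -0.1] deg [-2.6  0.3 -0.5] F [-11.7  -0.9  -6.1] op 0.224 q7 -0.43
clock: 15.03
tool_pos: [0.5897, 0.0105, 0.057]
eef_rot: [0.639, 0.769, -0.026, -0.017]
contact_force: [-12.9, -1.1, 4.4]
opening: 0.223
moved mm 11.2 angle 4.54 radius 141.4
t15.03 tcp [0.5897 0.0105 0.057 ] togo mm [ 0.4 11.  -0.6] deg [-3.6  0.4 -0.5] F [-12.9  -1.1   4.4] op 0.223 q7 -0.42
```

```bash
python3 - <<'E'
from h import *
from plant import *
s=get_state(); print(s["contact_force"],s["moment"],s["q"].round(2),s["joint_torque"].round(1))
S=snapshot("scene");W=snapshot("wrist");T=snapshot("top")
a=cv2.resize(S["color"][200:340,280:460,::-1],None,fx=4,fy=4,interpolation=2); cv2.imwrite("pics/s9.png",a); cv2.imwrite("pics/w9.png",W["color"][:,:,::-1])
cv2.imwrite("pics/sf9.png",S["color"][:,:,::-1])
E
```

```text
[-12.85510716  -1.13243054   4.41021291] [-0.2149045   2.25644185 -0.03389761] [ 0.11  0.94 -0.39  1.73  0.55  0.65 -0.42] [ -0.6 -57.2  -4.8 -15.5   1.2  -3.6  -0.1]
```

View pics/s9.png

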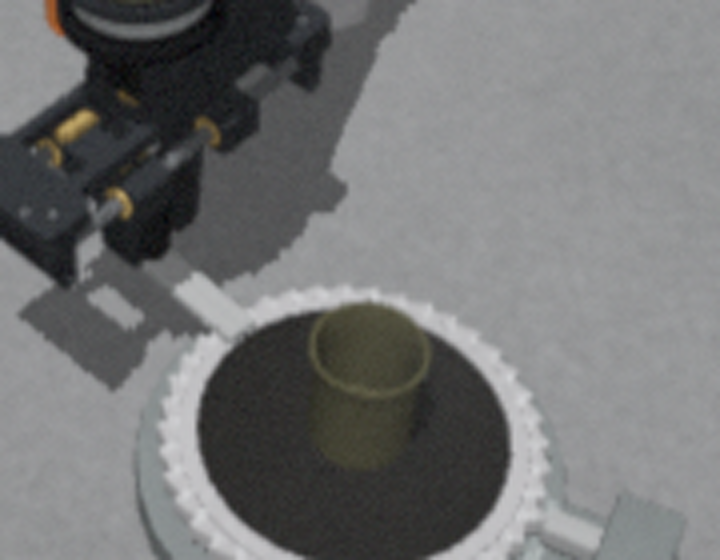

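View pics/w9.png

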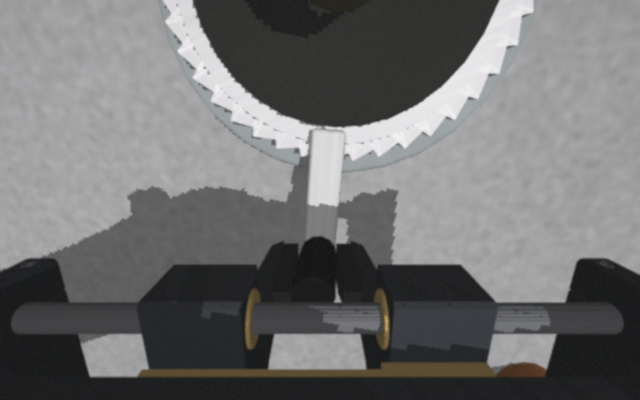

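View pics/sf9.png

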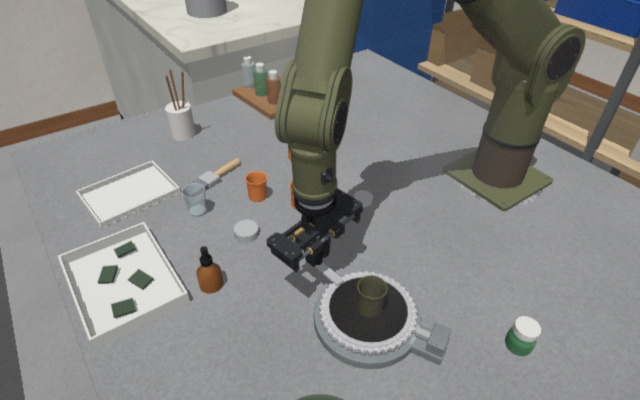

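Nothing is in the way: it is mid-click, with the pawl at its peak. I push a little further and counter the tilt.

```bash
python3 -m creep '[0,12,-2,-2,0,0]';python3 -c "
from h import *
lever(9)"; 
```

```text
clock: 15.27
tool_pos: [0.5929, 0.0107, 0.0569]
eef_rot: [0.639, 0.769, -0.021, -0.011]
contact_force: [-17.5, -2.4, 12.5]
opening: 0.222
moved mm 14.5 angle 5.86 radius 141.5
t15.27 tcp [0.5929 0.0107 0.0569] togo mm [ 0.8  7.7 -0.5] deg [-2.6  0.5 -0.5] F [-17.5  -2.4  12.5] op 0.222 q7 -0.43
```

```bash
python3 -m creep '[0,11,-3,-2,0,0]';python3 -c "
from h import *
lever(9)"; 
```

```text
clock: 15.35
tool_pos: [0.598, 0.0113, 0.0576]
eef_rot: [0.639, 0.769, -0.012, -0.003]
contact_force: [-9.7, -1.9, -12.0]
opening: 0.219
moved mm 19.5 angle 7.91 radius 141.7
t15.35 tcp [0.598  0.0113 0.0576] togo mm [1.2 2.7 0.5] deg [-1.3  0.6 -0.4] F [ -9.7  -1.9 -12. ] op 0.219 q7 -0.44
```

```bash
python3 -m creep '[0,0,0,0,0,0]';python3 -c "
from h import *
lever(9)"; 
```

```text
clock: 15.43
tool_pos: [0.5984, 0.0113, 0.0574]
eef_rot: [0.639, 0.769, -0.011, -0.002]
contact_force: [8.9, 1.1, -2.1]
opening: 0.219
moved mm 20.0 angle 8.1 radius 141.7
t15.43 tcp [0.5984 0.0113 0.0574] togo mm [1.2 2.2 0.3] deg [-1.2  0.6 -0.4] F [ 8.9  1.1 -2.1] op 0.219 q7 -0.44
```

Now the disc pulls ahead (+9 N), so I follow it into notch 1.

```bash
python3 -m creep '[0.5,3,0,-0.8,0,0, 0,0,0,0,0,0]';python3 -c "
from h import *
lever(9)"; 
```

```text
clock: 15.6
tool_pos: [0.6007, 0.0118, 0.0574]
eef_rot: [0.638, 0.77, -0.007, 0.002]
contact_force: [2.4, 1.3, -3.0]
opening: 0.22
moved mm 22.4 angle 9.06 radius 141.7
t15.60 tcp [0.6007 0.0118 0.0574] togo mm [ 1.2 -0.1  0.4] deg [-0.4  0.7 -0.4] F [ 2.4  1.3 -3. ] op 0.22 q7 -0.44
```

Notch 1 reached, at 22.4 mm and 9.06°. On to the second click.

```bash
python3 -m creep '[0,9,-1.5,-1,0,-3, 0,10,-2,-1,0,-3]';python3 -c "
from h import *
lever(18)"; 
```

```text
clock: 15.77
tool_pos: [0.6076, 0.0135, 0.0575]
eef_rot: [0.597, 0.803, -0.003, 0.005]
contact_force: [-12.4, -1.4, -1.3]
opening: 0.215
moved mm 29.4 angle 11.93 radius 141.4
t15.77 tcp [0.6076 0.0135 0.0575] togo mm [ 0.9 14.9  0.5] deg [ 0.   0.7 -3.2] F [-12.4  -1.4  -1.3] op 0.215 q7 -0.37
```

```bash
python3 -m creep '[0,11,-2,-1.5,0,0, 0,11,-2,-1.5,0,0]';python3 -c "
from h import *
lever(18)"; 
```

```text
clock: 15.93
tool_pos: [0.6126, 0.0147, 0.0575]
eef_rot: [0.596, 0.803, 0.003, 0.011]
contact_force: [-13.9, -2.8, 7.0]
opening: 0.224
moved mm 34.5 angle 14.0 radius 141.5
t15.93 tcp [0.6126 0.0147 0.0575] togo mm [1.2 9.8 0.6] deg [ 1.   0.9 -3.2] F [-13.9  -2.8   7. ] op 0.224 q7 -0.37
```

```bash
python3 -m creep '[0,11,-2.5,0,0,0]';python3 -c "
from h import *
lever(18)"; 
```

```text
clock: 16.02
tool_pos: [0.6138, 0.0149, 0.0577]
eef_rot: [0.596, 0.803, -0.005, 0.006]
contact_force: [-14.1, -2.5, -4.9]
opening: 0.224
moved mm 35.7 angle 14.48 radius 141.6
t16.02 tcp [0.6138 0.0149 0.0577] togo mm [1.3 8.6 0.6] deg [-0.1  0.9 -3.2] F [-14.1  -2.5  -4.9] op 0.224 q7 -0.36
```

```bash
python3 -m creep '[0,11,-2,-2,0,0]';python3 -c "
from h import *
lever(18)"; 
```

```text
clock: 16.1
tool_pos: [0.6176, 0.0159, 0.0575]
eef_rot: [0.596, 0.803, 0.002, 0.012]
contact_force: [-7.0, -1.3, 1.3]
opening: 0.226
moved mm 39.6 angle 16.08 radius 141.8
t16.10 tcp [0.6176 0.0159 0.0575] togo mm [1.5 4.7 0.6] deg [ 1.   1.  -3.2] F [-7.  -1.3  1.3] op 0.226 q7 -0.37
```

```bash
python3 -m creep '[0.5,5,-0.5,0,0,-2]';python3 -c "
from h import *
lever(18)"; python3 -m creep '[0.5,1,0,0,0,0, 0,0,0,0,0,0]';python3 -c "
from h import *
lever(18)"; 
```

```text
clock: 16.18
tool_pos: [0.6211, 0.0172, 0.0575]
eef_rot: [0.582, 0.813, 0.001, 0.011]
contact_force: [2.3, -1.1, 1.0]
opening: 0.218
moved mm 43.3 angle 17.59 radius 141.6
t16.18 tcp [0.6211 0.0172 0.0575] togo mm [1.2 1.  0.5] deg [ 0.8  1.  -1.2] F [ 2.3 -1.1  1. ] op 0.218 q7 -0.34
clock: 16.35
tool_pos: [0.6221, 0.0175, 0.0574]
eef_rot: [0.582, 0.813, 0.0, 0.011]
contact_force: [-1.2, -0.6, 1.0]
opening: 0.215
moved mm 44.3 angle 17.99 radius 141.7
t16.35 tcp [0.6221 0.0175 0.0574] togo mm [1.2 0.  0.4] deg [ 0.8  1.  -1.2] F [-1.2 -0.6  1. ] op 0.215 q7 -0.34
```

Notch 2 reached (17.99°). Third click.

```bash
python3 -m creep '[0,9,-1.5,-1,0,-3, 0,10,-2,-1,0,-3, 0,11,-2,-1,0,-1]';python3 -c "
from h import *
lever(27)"; 
```

```text
clock: 16.6
tool_pos: [0.6306, 0.0213, 0.0575]
eef_rot: [0.532, 0.847, 0.004, 0.014]
contact_force: [-12.7, -5.3, 3.1]
opening: 0.221
moved mm 53.5 angle 21.79 radius 141.3
t16.60 tcp [0.6306 0.0213 0.0575] togo mm [ 0.9 12.8  0.8] deg [ 1.2  1.1 -3.3] F [-12.7  -5.3   3.1] op 0.221 q7 -0.24
```

```bash
python3 -m creep '[0,11,-2,-1,0,0, 0,11,-2,-1,0,0]';python3 -c "
from h import *
lever(27)"; 
```

```text
clock: 16.77
tool_pos: [0.6329, 0.0222, 0.0573]
eef_rot: [0.533, 0.846, 0.001, 0.012]
contact_force: [-19.0, -6.9, 9.8]
opening: 0.22
moved mm 55.9 angle 22.77 radius 141.4
t16.77 tcp [0.6329 0.0222 0.0573] togo mm [ 1.1 10.4  0.4] deg [ 0.8  1.1 -3.5] F [-19.   -6.9   9.8] op 0.22 q7 -0.24
```

```bash
python3 -m creep '[0,11,-2.5,-1.5,0,0]';python3 -c "
from h import *
lever(27)"; 
```

```text
clock: 16.85
tool_pos: [0.6333, 0.0223, 0.0574]
eef_rot: [0.534, 0.845, 0.003, 0.013]
contact_force: [-16.8, -5.3, 4.3]
opening: 0.223
moved mm 56.2 angle 22.92 radius 141.5
t16.85 tcp [0.6333 0.0223 0.0574] togo mm [ 1.2 10.   0.6] deg [ 1.   1.1 -3.6] F [-16.8  -5.3   4.3] op 0.223 q7 -0.24
```

```bash
python3 -m creep '[0,12,-2.5,-2,0,0]';python3 -c "
from h import *
lever(27)"; 
```

```text
clock: 16.93
tool_pos: [0.6339, 0.0226, 0.0574]
eef_rot: [0.535, 0.845, 0.008, 0.016]
contact_force: [-19.9, -6.8, 9.1]
opening: 0.22
moved mm 56.9 angle 23.2 radius 141.5
t16.93 tcp [0.6339 0.0226 0.0574] togo mm [1.2 9.3 0.7] deg [ 1.7  1.2 -3.7] F [-19.9  -6.8   9.1] op 0.22 q7 -0.25
```

```bash
python3 -m creep '[0,13,-3,-1,0,0]';python3 -c "
from h import *
lever(27)"; 
```

```text
clock: 17.02
tool_pos: [0.6341, 0.0226, 0.0576]
eef_rot: [0.536, 0.844, 0.004, 0.014]
contact_force: [-19.9, -6.9, -0.0]
opening: 0.222
moved mm 57.1 angle 23.27 radius 141.5
t17.02 tcp [0.6341 0.0226 0.0576] togo mm [1.3 9.1 0.7] deg [ 1.2  1.2 -3.8] F [-19.9  -6.9  -0. ] op 0.222 q7 -0.25
```

```bash
python3 - <<'E'
from h import *
from plant import *
s=get_state(); print(s["contact_force"],s["moment"])
S=snapshot("scene");W=snapshot("wrist")
cv2.imwrite("pics/s10.png",cv2.resize(S["color"][190:350,260:460,::-1],None,fx=3.9,fy=3.7,interpolation=2)); cv2.imwrite("pics/w10.png",W["color"][:,:,::-1])
E
```

```text
[-1.98669678e+01 -6.93961387e+00 -1.45486141e-02] [-1.39994836  4.03049446 -0.02920302]
```

View pics/s10.png

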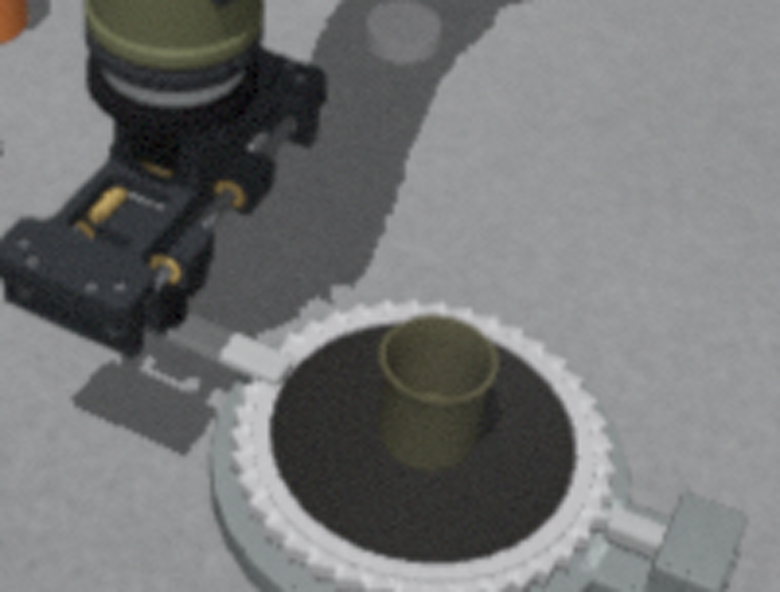

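View pics/w10.png

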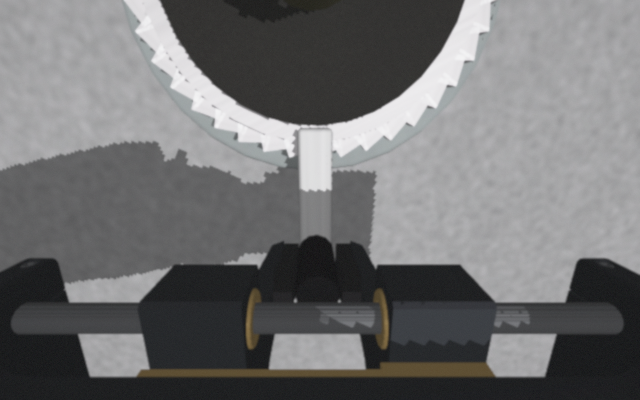

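Nothing is touching anywhere else, and the cup is centred. This tooth just needs more push, so I push further for one row at a time with a firmer grip.

```bash
python3 -m creep '[0,16,-3,-2,0,-1]' - 25;python3 -c "
from h import *
lever(27)"; 
```

```text
clock: 17.2
tool_pos: [0.6439, 0.0274, 0.0578]
eef_rot: [0.528, 0.849, 0.014, 0.02]
contact_force: [-14.5, -3.6, -1.4]
opening: 0.218
moved mm 67.8 angle 27.71 radius 141.8
t17.20 tcp [0.6439 0.0274 0.0578] togo mm [ 1.2 -1.8  0.7] deg [ 2.6  1.2 -2.8] F [-14.5  -3.6  -1.4] op 0.218 q7 -0.24
```

```bash
python3 -m creep '[0.5,-1,0,1,0.6,-1, 0,0,0,0.5,0,-1]';python3 -c "
from h import *
lever(27)"; 
```

```text
clock: 17.37
tool_pos: [0.6425, 0.0267, 0.0577]
eef_rot: [0.514, 0.858, 0.005, 0.009]
contact_force: [0.0, 0.1, 0.2]
opening: 0.216
moved mm 66.2 angle 27.05 radius 141.6
t17.37 tcp [0.6425 0.0267 0.0577] togo mm [ 1.1 -0.2  0.7] deg [ 1.1  0.6 -0.8] F [0.  0.1 0.2] op 0.216 q7 -0.19
```

Notch 3 reached (27.05°, force about 0). Fourth and last click.

```bash
python3 -m creep '[0,9,-1.5,-1,0,-3, 0,10,-2,-1,0,-3, 0,11,-2,-1,0,-1]';python3 -c "
from h import *
lever(36)"; 
```

```text
clock: 17.62
tool_pos: [0.6503, 0.032, 0.0576]
eef_rot: [0.461, 0.887, 0.009, 0.01]
contact_force: [-12.5, -7.9, 4.0]
opening: 0.221
moved mm 75.3 angle 30.89 radius 141.1
t17.62 tcp [0.6503 0.032  0.0576] togo mm [ 0.6 12.5  0.9] deg [ 1.4  0.6 -2.9] F [-12.5  -7.9   4. ] op 0.221 q7 -0.09
```

```bash
python3 -m creep '[0,12,-2.5,-1,0,0]';python3 -c "
from h import *
lever(36)"; 
```

```text
clock: 17.7
tool_pos: [0.6522, 0.0333, 0.0576]
eef_rot: [0.462, 0.887, 0.008, 0.009]
contact_force: [-16.0, -9.3, 3.3]
opening: 0.219
moved mm 77.5 angle 31.82 radius 141.0
t17.70 tcp [0.6522 0.0333 0.0576] togo mm [ 0.6 10.3  0.8] deg [ 1.3  0.5 -3. ] F [-16.   -9.3   3.3] op 0.219 q7 -0.08
```

```bash
python3 -m creep '[0,12,-2.5,-2,0,-1]';python3 -c "
from h import *
lever(36)"; 
```

```text
clock: 17.78
tool_pos: [0.6541, 0.0346, 0.0576]
eef_rot: [0.455, 0.89, 0.015, 0.012]
contact_force: [-12.2, -6.0, 4.0]
opening: 0.217
moved mm 79.7 angle 32.75 radius 141.0
t17.78 tcp [0.6541 0.0346 0.0576] togo mm [0.6 8.  0.9] deg [ 2.1  0.5 -2.1] F [-12.2  -6.    4. ] op 0.217 q7 -0.07
```

```bash
python3 -m creep '[0,11,-2,-1,0,-1]';python3 -c "
from h import *
lever(36)"; 
```

```text
clock: 17.87
tool_pos: [0.6575, 0.0371, 0.0578]
eef_rot: [0.447, 0.894, 0.017, 0.012]
contact_force: [-3.0, -1.3, -7.7]
opening: 0.219
moved mm 83.7 angle 34.46 radius 141.0
t17.87 tcp [0.6575 0.0371 0.0578] togo mm [0.5 3.7 1. ] deg [ 2.4  0.4 -1.2] F [-3.  -1.3 -7.7] op 0.219 q7 -0.06
```

```bash
python3 -m creep '[0.5,3,0,1,0,-1, 0,0,0,0.5,0,0]';python3 -c "
from h import *
lever(36)"; 
```

```text
clock: 18.03
tool_pos: [0.6591, 0.0382, 0.0576]
eef_rot: [0.44, 0.898, 0.004, 0.006]
contact_force: [3.4, 1.0, -3.2]
opening: 0.222
moved mm 85.5 angle 35.24 radius 141.0
t18.03 tcp [0.6591 0.0382 0.0576] togo mm [0.5 1.9 0.7] deg [ 0.7  0.5 -0.2] F [ 3.4  1.  -3.2] op 0.222 q7 -0.03
```

```bash
python3 -m creep '[0.3,2,0,0,0,0, 0,0.5,0,0,0,0, 0,0,0,0,0,0]';python3 -c "
from h import *
lever(36)"; 
```

```text
clock: 18.28
tool_pos: [0.6608, 0.0395, 0.0577]
eef_rot: [0.44, 0.898, 0.003, 0.007]
contact_force: [-0.6, -0.7, -1.0]
opening: 0.216
moved mm 87.6 angle 36.13 radius 141.0
t18.28 tcp [0.6608 0.0395 0.0577] togo mm [ 0.5 -0.3  0.7] deg [ 0.6  0.5 -0.2] F [-0.6 -0.7 -1. ] op 0.216 q7 -0.03
```

Notch 4 reached (36.1°, 87.6 mm, force about 0). I keep a slight forward push, let it settle and check.

```bash
python3 -m creep '[0,0,0,0,0,0, 0,0,0,0,0,0, 0,0,0,0,0,0, 0,2,0,0,0,0]'; python3 - <<'E'
from h import *
from plant import *
lever(36)
for n in("scene","wrist","top"):
  d=snapshot(n); cv2.imwrite(f"pics/{n}11.png",d["color"][:,:,::-1])
  print(n,[(r["xy"],round(r["score"],2)) for r in find_in("cup",n)][:4], proj(d,(.5745,.151,.072)))
lever(36)
E
```

```text
clock: 18.62
tool_pos: [0.6613, 0.0397, 0.0575]
eef_rot: [0.44, 0.898, 0.002, 0.006]
contact_force: [-5.3, -5.3, 3.5]
opening: 0.214
moved mm 88.1 angle 36.33 radius 141.1
t18.62 tcp [0.6613 0.0397 0.0575] togo mm [ 0.6 -0.8  0.5] deg [ 0.5  0.5 -0.2] F [-5.3 -5.3  3.5] op 0.214 q7 -0.03
scene [([368.9, 294.7], 0.63), ([257.6, 184.5], 0.6)] [369.43904516 296.96766422]
wrist [([312.3, 4.7], 0.86)] [316.60137452 -84.2525096 ]
top [([180.4, 150.6], 0.85), ([372.2, 203.2], 0.82), ([411.6, 168.9], 0.71), ([449.9, 257.2], 0.65)] [181.80495529 151.1911638 ]
moved mm 88.2 angle 36.36 radius 141.1
t18.92 tcp [0.6613 0.0398 0.0575] togo mm [ 0.6 -0.9  0.5] deg [ 0.5  0.5 -0.2] F [-3.5 -2.8  3.3] op 0.215 q7 -0.03
```

View pics/scene11.png

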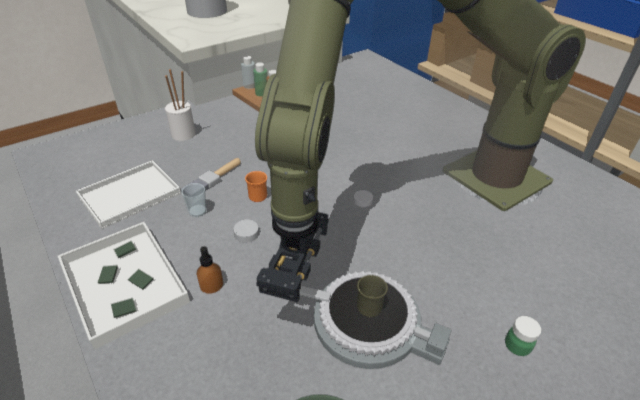

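View pics/wrist11.png

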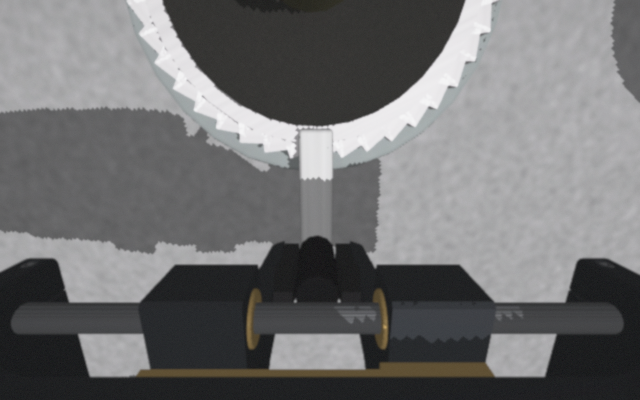

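The cup stands upright in mid-disc: found at scene (369,295) against (369,297) predicted, and top (180,151) against (182,151). The knob is held in the fingers at (316,260) in the wrist view. The dropper, at (209,275), and the other things in view are where they were. I hand in the job.

```bash
python3 - <<'E'
from plant import *
print(finish_job())
E
```

```text
the job is handed in; nothing more can be done
None
```

The bronze cup is standing in the middle of the turntable, the table has been turned four clicks anticlockwise, and I handed in while still holding the knob. The clock read about 19 s; `finish_job` gave no verdict.

- **Cup:** I gripped it at 25 N and released it on the disc. In the last scene and top pictures it is upright and within about 2.5 px (about 5 mm) of the disc centre.
- **Lever:** I felt each of the four notches in turn, at 9.1°, 18.0°, 27.1° and 36.1°. At the end the tool holding the knob had moved about 88 mm from its start, inside the 80.5–99 mm band. It was steady, gripping at 25 N with a light forward push of about 5 N.
- **Other objects:** everything visible in the last pictures was unmoved. Two of the orange cups were hidden from the scene camera by the arm, but the top camera found all three about where they had been.

Two readings disagreed with the description:
- **Click force:** clicks needed roughly 14–21 N at the wrist, not 4–6 N. I saw nothing blocking the lever. While pushing, the arm also pressed down or up on the knob by up to about 24 N, until I corrected for it.
- **Third notch:** it came at 66 mm from the start rather than the stated 63.5 mm. A 140 mm radius turned through 27° gives 65.4 mm.

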